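Hang the draining rack on its two sprung hooks

ROBOT

A 6-joint arm with a two-finger parallel gripper is mounted at the origin on the work surface. World frame = base frame: x ahead of the robot, y to its left, z up, the work surface at z = 0. Lengths are in m, angles in rad, forces in N, time in s.
With the tool pointing down it reaches from about 0.375 to 0.975 m from the base axis. Payload 3.8 kg.
Tool frame: the origin (TCP) lies between the finger pads; the fingertips stand 17 mm ahead of it and the grasp point (between the pads) lies 2 mm behind it; z points along the fingers, y is the line along which they close (so a half turn about z gives the same grasp; the last joint's range is limited). The gripper opens to 85 mm and grips with 20 to 120 N. Pads are 22 mm wide; open, the fingers measure 114 mm over their backs; the gripper's body (76 mm by 85 mm) begins 54 mm behind the grasp point. The pads swing forward as they close: fully open they stand 13 mm farther back than shut.
Start: joints at [1.116, 0.264, 1.604, -0, 1.274, -0.037], TCP at [0.274, 0.617, 0.248] pointing down, gripper open.
Joint ranges: [-2.63, 2.63], [-0.94, 2.18], [0.31, 2.57], [-1.31, 4.45], [0, 2.66], [-2.55, 2.55]. Speed limits (rad/s): [2.57, 2.57, 3.14, 3.14, 3.14, 3.14].

INTERFACE

Orientations are given as a unit quaternion [w, x, y, z].
In Python, from station import manip, optics gives the robot as it stands.
- The arm moves only by the tool move_arm, never from a script. Its argument "commands" is a list of rows, each an object of numbers: "rx", "ry", "rz": the turn, a rotation vector about the world's x, y, z in units of 5 degrees (1.0 is 5 degrees); "dx", "dy", "dz": the shift along the world's x, y, z in m; "claw": the gripper's target within -1 to 1 (fully open at 1, half-way at 0, shut at -1). A call has 1 to 8 rows; each row shifts and turns the commanded pose from where the row before left it; what a row does not reach is not made up. A row lasts 1/12 s, in which the tool goes at most 41.7 mm and 7.16 degrees, less where a joint would pass 70% of its speed; a pose out of reach is approached as far as the arm can. A call with a gripper value outside its range is refused whole. The fingers move at their own pace and stop on an object; "force" is the grip in N (left out, the last holds). Time passes only in rows, so rows that do not move let the fingers close. It gives the time, the measured TCP pose, the force, the opening and the grip force at its end, in the units of the state.
- manip.state(): the state, without advancing time (a new reading comes with each control period).
- optics.grab_frame(name): name is "scene" or "top" or "wrist"; returns a dict with "img" (400x640x3 uint8, red, green, blue), "mtx" (3x3 intrinsics, pixels), "world_to_cam" (4x4, takes a point from world to camera coordinates); the wrist camera has in their place "T_tool_cam" (4x4, takes a point from camera to tool coordinates, whose origin is the TCP and whose axes are the flange's). Camera axes: x right, y up, looking along -z (the intrinsics and any distortion apply to the point x, -y, -z); pixel columns grow to the right and rows downward; lengths in m; the calibration is good to about 2 mm. The wrist camera is an equidistant fisheye: a pixel r from the principal point sees the ray r / f radians off the axis. A picture is of the moment at which its call begins: read the wrist's pose just before it. There is no depth.
- manip.sign_off(): hands the job in; it is judged then, once.
The state is a dict: "clock": time; "joint_positions": joint angles; "qvel": joint speeds; "tau": joint torques, N m; "tool_pos": TCP position; "orientation": TCP orientation; "wrist_force": force on the tool from outside, world axes, zero at the start; "torque": the same for the moment, N m; "finger_gap": finger opening in m; "finger_force": force on a finger pad.
Only numpy, scipy, OpenCV 4.12 (cv2) and the standard library are available. Lean on these libraries where they do the work, as an engineer would, in place of code of your own. Each camera call takes 0.05 s, during which the arm holds its last target. There are 200 camera calls.

TASK

Pick up the white draining rack by its blue tab and hang its steel crossbar in both blue hook cups of the stand. The cups sit at unequal, unknown heights on soft springs: lower gently, tip the rack to suit, and keep hold until you can feel both cups firmly carrying it at the same time, never driving a cup hard onto its stop. Then let go, leave the rack hanging at rest, and do not disturb the bottle, the beaker or the dish.

Things in the scene. Friction and masses are not known exactly. Their poses are not given: they have to be found in the camera images.
- rack_tab (a point): centre of the blue grip tab on top of the white draining rack (0.4 to 0.65 kg, weight centred under the tab). The tab is an upright plate 12 mm thick (x), 70 mm wide (y), free from 19 mm below to 17 mm above this point. Axes as rack. 145 mm up when the rack stands on the table.
- rack: white wire draining rack, pegs on both sides, standing on two feet; front and back alike. Origin: middle of its underside, 145 mm under the tab centre; z up, y along the crossbar, x across. Uprights at y = +-80 mm (4 mm radius). Feet and pegs lie within 45 mm in x and 86 mm in y of the middle.
- bar_mid (a point): middle of the rack's crossbar axis, 120 mm above the rack's origin, 25 mm below the tab centre; axes as rack. Round steel, 12 mm diameter, 280 mm long along y, with blue end caps (22 mm across, 8 mm thick) at y = +-138 mm. The cups take it at y = +-110 mm.
- stand: fixed stand: dark base plate 140 x 300 x 14 mm. Origin: on the table, midway below the two cups; y along the line of the cups (at -110 and +110 mm), x towards the uprights (open side is -x), z up. The rack comes in from the open side with its bar above the lips, its frame between the posts, and is lowered, crossbar along y, tab centre over this origin.
- post_a: one of the two like posts (at either end of the stand): 22 mm square steel upright, 191 mm high, 65 mm towards +x of the origin, carrying a blue open-topped hook cup. Origin: 14 mm above the table, exactly below the cup's centre; axes as the stand's. Cup seat: flat, 24 mm wide across x, 24 mm long in y, between lips 28 mm high, flared at the top. Heights: see stand_mid.
- post_b: the other post, the same: origin 14 mm above the table, exactly below the centre of its blue cup; axes as the stand's.
- stand_mid (a point): midway between the cups, 175 mm above the table. The poses do not tell the cup heights: unloaded seats lie 163 to 187 mm above the table, one (either) 8 to 24 mm higher than the other. Each sinks on a spring (2.5 N per mm, no preload) by 3 mm, then stops hard at about 7.5 N; over 11 N it is damaged. Hung, the tab centre is 31 mm above the seats' mean; the rack tips up to 0.11 rad.
- bottle_mid (a point): centre of the clear sample bottle with blue cap, 48 mm across, 110 mm high: leave alone
- beaker_mid (a point): centre of the glass beaker, 70 mm across, 90 mm high: leave alone
- dish_mid (a point): centre of the flat glass dish, 90 mm across, 16 mm high: leave alone

How it is judged:
On the way, in this order (a step that is already met when the one before it is completed fails the run):
1. the rack is lifted clear of the table in the gripper (z of rack_tab in the frame of stand above 0.165 m and contact force between the fingers and rack above 2 N and contact force between rack and post_a below 0.2 N and contact force between rack and post_b below 0.2 N), for 0.2 s.
2. with the rack still held in the gripper and in place over the stand, both hook cups carry more than 1.2 N each at the same time for 0.3 s (x of rack_tab in the frame of stand between -0.009 and 0.009 m and y of rack_tab in the frame of stand between -0.013 and 0.013 m and z of rack_tab in the frame of stand between 0.185 and 0.221 m and angle between the y axis of rack and the y axis of stand, either way round below 0.15 rad and contact force between rack and post_a above 1.2 N and contact force between rack and post_b above 1.2 N and contact force between the fingers and rack above 2 N), for 0.3 s.
At the end, for the whole second after the job is handed in: The rack hangs released and at rest (under 30 mm/s and 0.2 rad/s) in both cups: tab centre within 9 mm across and 13 mm along of the stand's middle and 185 to 221 mm above the table, crossbar within 0.15 rad of the stand's y axis, rack within 0.16 rad of upright, each cup carrying more than 1 N (x of rack_tab in the frame of stand between -0.009 and 0.009 m and y of rack_tab in the frame of stand between -0.013 and 0.013 m and z of rack_tab in the frame of stand between 0.185 and 0.221 m and angle between the y axis of rack and the y axis of stand, either way round below 0.15 rad and contact force between rack and post_a above 1 N and contact force between rack and post_b above 1 N and angle between rack's own z axis and vertical below 0.16 rad and linear speed of rack below 0.03 m/s and angular speed of rack below 0.2 rad/s and contact force between the fingers and rack below 0.1 N); the robot touches nothing.
It fails at once if hook a is loaded with more than 11 N (contact force between rack and post_a above 11 N).
It fails at once if hook b is loaded with more than 11 N (contact force between rack and post_b above 11 N).
It fails at once if the bottle is moved more than 20 mm (distance of bottle_mid from where it was at the start of the episode above 0.02 m).
It fails at once if the beaker is moved more than 20 mm (distance of beaker_mid from where it was at the start of the episode above 0.02 m).
It fails at once if the dish is moved more than 20 mm (distance of dish_mid from where it was at the start of the episode above 0.02 m).
It also fails if it takes over 56 s, if anything falls off the work surface, if the arm or the gripper's body presses on something with over 40 N, if the wrist force passes 120 N, or if a joint passes its speed limit or range.

## Working session

There is one attempt and no reset: what is moved stays moved. The work goes in short steps, Python scripts to look and compute and a tool call to move; the robot and the scene stay as the last step left them, time stands still between calls to the robot, and variables do not carry over. Pictures are saved under pics/ and viewed, at most 10 in all, crops included, and the job is handed in when it is done.

Besides the shell and the picture viewer there is one more tool, called after "Emit:" in YAML: its name, and indented under it one key for each argument. move_arm: Moves the arm, as the interface text tells. Its arguments: {"type":"object","properties":{"commands":{"type":"array"},"force":{"type":"number"}},"required":["commands"]}

```bash
mkdir -p pics; ls
cat > h.py <<'E'
import sys; sys.path.insert(0,'.')
import numpy as np, cv2
from station import manip, optics
def ray(f,u,v):
    K=f['mtx'];W=np.array(f['world_to_cam']);R=W[:3,:3];c=-R.T@W[:3,3]
    d=R.T@np.array([(u-K[0][2])/K[0][0],-(v-K[1][2])/K[1][1],-1.]);return c,d/np.linalg.norm(d)
def onz(f,u,v,z):
    c,d=ray(f,u,v);return c+d*(z-c[2])/d[2]
def proj(f,p):
    W=np.array(f['world_to_cam']);q=W[:3,:3]@p+W[:3,3];K=f['mtx']
    return np.array([K[0][0]*q[0]/-q[2]+K[0][2],K[1][1]*-q[1]/-q[2]+K[1][2]])
def tri(a,b):
    A=[];B=[]
    for c,d in (a,b):
        P=np.eye(3)-np.outer(d,d);A.append(P);B.append(P@c)
    x=np.linalg.lstsq(np.vstack(A),np.hstack(B),rcond=None)[0]
    return x,[np.linalg.norm((np.eye(3)-np.outer(d,d))@(x-c)) for c,d in(a,b)]
E
python3 - <<'E'
from h import *
s=manip.state();print(s)
for n in('scene','top'):
    f=optics.grab_frame(n);np.savez(f'pics/{n}0.npz',**{k:np.array(v) for k,v in f.items()})
    cv2.imwrite(f'pics/{n}0.png',f['img'][:,:,::-1]);print(n,[k for k in f],f['mtx'],f['world_to_cam'])
    h=cv2.cvtColor(f['img'],cv2.COLOR_RGB2HSV)
    m=cv2.inRange(h,(98,110,60),(125,255,255))
    k,l,st,c=cv2.connectedComponentsWithStats(m)
    for i in range(1,k):
        if st[i,4]>15: print(st[i],c[i].round(1))
E
```

```text
pics
{'clock': 0.0, 'joint_positions': array([ 1.11607181e+00,  2.64766020e-01,  1.60540069e+00,  1.86391755e-05,
        1.27369163e+00, -3.68979235e-02]), 'qvel': array([-1.89860706e-04, -2.16627094e-05, -3.25587102e-04, -2.14978400e-03,
       -2.29057553e-05, -9.60914273e-04]), 'tau': array([ 1.73451022e-03, -5.15108228e+01, -3.67316830e+01, -1.12822818e-04,
        1.27848750e-02,  2.32616196e-05]), 'tool_pos': array([0.273584 , 0.6163017, 0.2469389]), 'orientation': array([-2.84310423e-04,  2.07399492e-01,  9.78255676e-01, -1.09662359e-03]), 'wrist_force': array([-0.5152282 , -0.54461939, -0.04334254]), 'torque': array([-0.01088856,  0.027922  , -0.03900829]), 'finger_force': 0.0, 'finger_gap': 0.08527497756377066}
scene ['img', 'mtx', 'world_to_cam'] [[402.36874699   0.         314.38419376]
 [  0.         402.36874699 207.95935702]
 [  0.           0.           1.        ]] [[ 0.42388455  0.90562573  0.01280366 -0.20603372]
 [-0.5988756   0.26964684  0.75408129  0.22656306]
 [ 0.67946295 -0.32731121  0.65665628 -1.67965197]
 [ 0.          0.          0.          1.        ]]

[... 180 characters left out ...]
.1 113.3]
[424 177   7   6  35] [426.8 179.4]
[294 181  21  16 265] [304.1 188.4]
[380 187   7   7  32] [383.2 189.6]
[381 195   7   6  19] [384.2 197.4]
[315 206   8   7  39] [318.7 208.8]
[316 215  14   8  37] [321.5 216.9]
top ['img', 'mtx', 'world_to_cam'] [[468.38930236   0.         322.77338577]
 [  0.         468.38930236 198.16817651]
 [  0.           0.           1.        ]] [[ 0.01540881 -0.99967671  0.02022485 -0.01698741]
 [ 0.9922956   0.01777563  0.12261109 -0.52706874]
 [-0.12293096  0.01817974  0.9922487  -1.31574283]
 [ 0.          0.          0.          1.        ]]
[336 141   9   9  53] [339.8 144.7]
[165 190   8   8  47] [168.7 193.3]
[314 222  26   8 105] [326.2 225.6]
```

Run:
```python
import cv2
for n in('scene','top'):
    a=cv2.imread(f'pics/{n}0.png'); cv2.imwrite(f'pics/{n}0b.png',cv2.resize(a,(800,500)))
```

```text
(no output)
```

View pics/scene0.png

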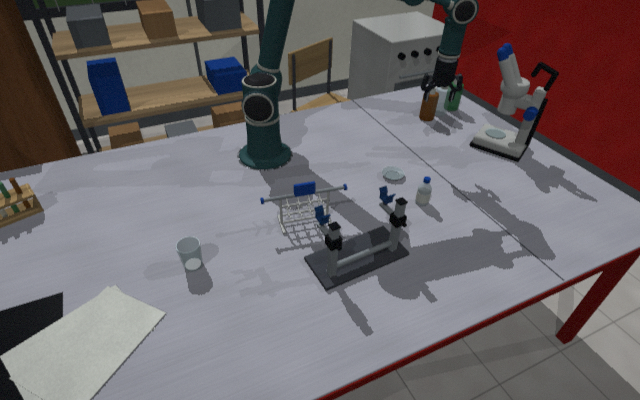

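View pics/top0.png

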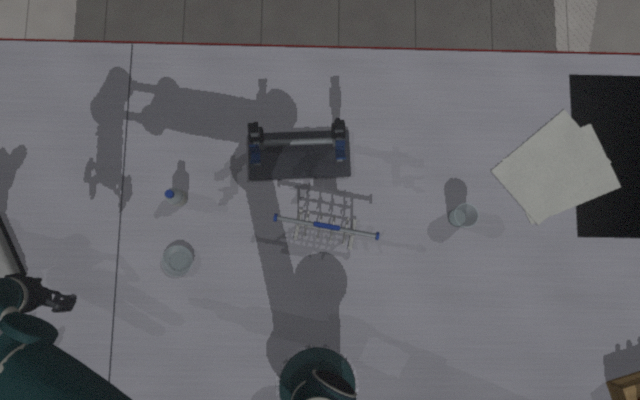

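The scene view shows the rack with its tab at (304,188) and caps near (264,200) and (346,187). The cups are near (385,195) and (321,214). In the top view the tab is at (326,225), the bar runs from (276,217) to (378,236), and the cups are near (256,151) and (340,148). The stand's open side faces the robot, with the bottle and dish to the left and the beaker to the right.

Run:
```python
from h import *
F={n:dict(np.load(f'pics/{n}0.npz')) for n in('scene','top')}
def blobs(f,box,lo,mn=6):
    x0,y0,x1,y1=box
    h=cv2.cvtColor(f['img'],cv2.COLOR_RGB2HSV)[y0:y1,x0:x1]
    m=cv2.inRange(h,lo,(128,255,255));k,l,st,c=cv2.connectedComponentsWithStats(m)
    return [(tuple(int(q) for q in st[i]+[x0,y0,0,0,0]),(c[i]+[x0,y0]).round(1)) for i in range(1,k) if st[i,4]>=mn]
for b in blobs(F['top'],(235,110,395,250),(98,100,35)):print('top',b)
for b in blobs(F['scene'],(250,170,420,240),(98,100,40)):print('sc',b)
t=F['top']
print('tab',onz(t,326.2,225.6,.155))
# dark base plate outline
g=cv2.cvtColor(t['img'],cv2.COLOR_RGB2GRAY);x0,y0,x1,y1=225,100,375,190
print(g[165,240:360:6])
m=(g[y0:y1,x0:x1]<62).astype(np.uint8)
m=cv2.morphologyEx(m,cv2.MORPH_CLOSE,np.ones((9,9)))
cs,_=cv2.findContours(m,cv2.RETR_EXTERNAL,cv2.CHAIN_APPROX_NONE)
c=max(cs,key=cv2.contourArea);print(cv2.minAreaRect(c),(x0,y0))
a=cv2.resize(t['img'][100:250,230:390],(640,600),interpolation=cv2.INTER_CUBIC)
b=cv2.resize(F['scene']['img'][170:295,250:420],(800,588),interpolation=cv2.INTER_CUBIC)
a=np.clip(a*1.6,0,255).astype(np.uint8)
cv2.imwrite('pics/tc.png',a[:,:,::-1]);cv2.imwrite('pics/sc.png',b[:,:,::-1])
```

```text
top ((336, 141, 10, 18, 114), array([340. , 148.5]))
top ((249, 145, 6, 3, 13), array([251.7, 145.7]))
top ((251, 151, 9, 12, 63), array([255.1, 156.4]))
top ((274, 214, 3, 7, 18), array([275.1, 217.1]))
top ((314, 222, 26, 8, 111), array([326.2, 225.6]))
top ((376, 233, 3, 6, 14), array([377.1, 235.6]))
sc ((294, 181, 21, 16, 266), array([304.1, 188.4]))
sc ((344, 184, 3, 6, 15), array([345.1, 186.5]))
sc ((380, 187, 15, 17, 137), array([385.1, 195.4]))
sc ((261, 198, 3, 6, 16), array([261.9, 200.5]))
sc ((315, 205, 15, 20, 161), array([320.9, 215.1]))
tab [ 0.44050248 -0.01596886  0.155     ]
[ 68  76  43  50  44  41  50  51  56  54  49  54  45  55  54  55  57  57
  58 119]
((72.90045166015625, 49.11427307128906), (59.779415130615234, 101.58374786376953), 88.18170166015625) (225, 100)
```

View pics/tc.png

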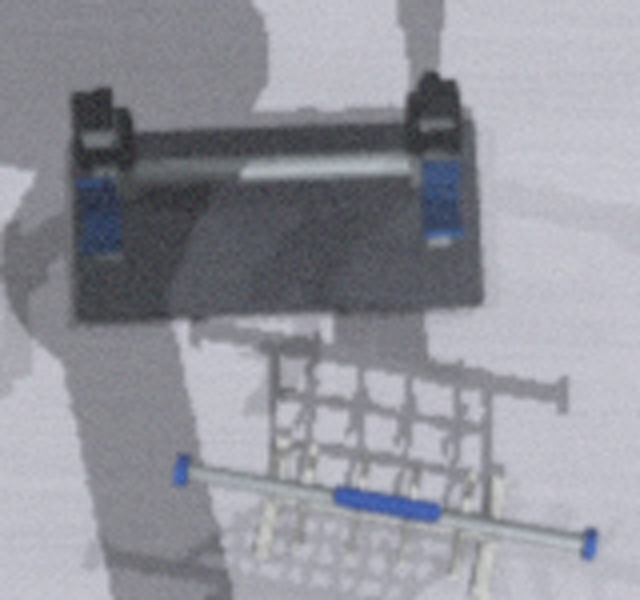

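View pics/sc.png

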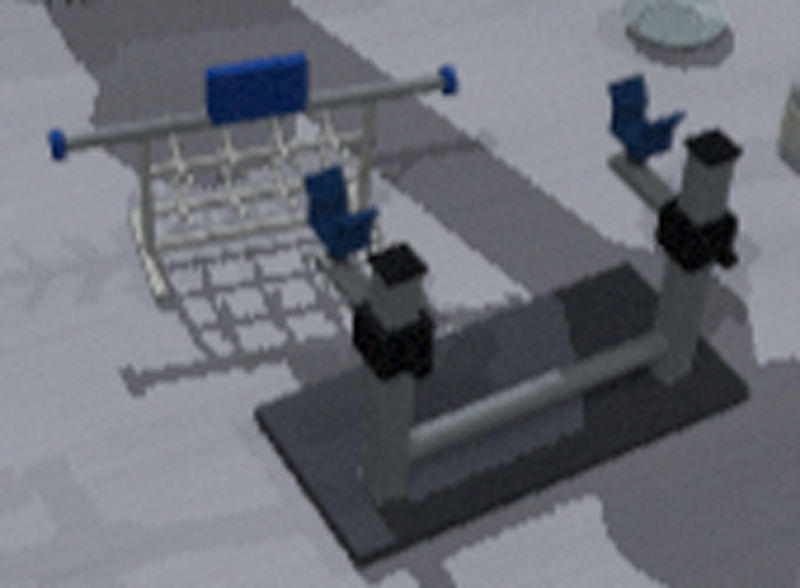

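Run:
```python
from h import *
F={n:dict(np.load(f'pics/{n}0.npz')) for n in('scene','top')}
s,t=F['scene'],F['top']
S=lambda x,y:(250+x/4.706,170+y/4.706)
T=lambda x,y:(230+x/4,100+y/4)
def go(n,a,b):
    x,e=tri(ray(s,*S(*a)),ray(t,*T(*b)));print(n,x.round(4),np.round(e,4));return x
A=go('cup+y -xlip',(626,80),(102,251))
B=go('cup-y -xlip',(323,175),(443,237))
go('cup+y +xlip',(668,122),(100,180));go('cup-y +xlip',(362,220),(443,160))
C1=go('cap+y',(448,80),(182,470));C2=go('cap-y',(58,145),(590,543))
go('tab top',(257,73),(387,501))
go('post+y',(713,148),(95,105));go('post-y',(398,264),(433,90))
for z,nm,p in((.014,'base',[(75,322),(482,302)]),):
    for q in p:print(nm,onz(t,*T(*q),z).round(4))
for nm,q in(('base c',(260,565-0)),):pass
for q in((257,412),(362,565),(748,392),(628,265)):print('base sc',onz(s,*S(*q),.014).round(4))
for nm,uv,z in(('bottle',(169,193.5),.11),('beaker',(464,214),.09),('dish',(180,257),.016)):print(nm,onz(t,*uv,z).round(3))
d=C1-C2;print('bar yaw',np.arctan2(-d[0],d[1]),np.linalg.norm(d),(C1+C2)/2)
```

```text
cup+y -xlip [0.5961 0.1695 0.195 ] [0.0024 0.0024]
cup-y -xlip [ 0.6074 -0.0481  0.2019] [0.0013 0.0013]
cup+y +xlip [0.6421 0.1718 0.1943] [0.0017 0.0017]
cup-y +xlip [ 0.6565 -0.0471  0.2063] [0.0015 0.0015]
cap+y [0.463  0.1202 0.1159] [0.0011 0.0011]
cap-y [ 0.4187 -0.1532  0.1168] [0.0017 0.0017]
tab top [ 0.4421 -0.0167  0.1509] [0.0009 0.0009]
post+y [0.687  0.1737 0.2073] [0.0003 0.0003]
post-y [ 0.7002 -0.043   0.2081] [0.0016 0.0016]
base [0.5777 0.2086 0.014 ]
base [ 0.5982 -0.089   0.014 ]
base sc [ 0.608  -0.0902  0.014 ]
base sc [ 0.7459 -0.0827  0.014 ]
base sc [0.7256 0.2112 0.014 ]
base sc [0.5898 0.2046 0.014 ]
bottle [0.523 0.408 0.11 ]
beaker [ 0.483 -0.398  0.09 ]
dish [0.353 0.396 0.016]
bar yaw -0.16061246537648144 0.2769833211702962 [ 0.44084275 -0.01646971  0.11637772]
```

Emit:
move_arm:
  commands:
    - {"dx": 0.0104,"dy": -0.0396,"rz": -0.94,"claw": 1}
    - {"dx": 0.0104,"dy": -0.0396,"rz": -0.94,"claw": 1}
    - {"dx": 0.0104,"dy": -0.0396,"rz": -0.94,"claw": 1}
    - {"dx": 0.0104,"dy": -0.0396,"rz": -0.94,"claw": 1}
    - {"dx": 0.0104,"dy": -0.0396,"rz": -0.94,"claw": 1}
    - {"dx": 0.0104,"dy": -0.0396,"rz": -0.94,"claw": 1}
    - {"dx": 0.0104,"dy": -0.0396,"rz": -0.94,"claw": 1}
    - {"dx": 0.0104,"dy": -0.0396,"rz": -0.94,"claw": 1}

```text
invalid input
```

Emit:
move_arm:
  commands:
    - {"dx": 0.0104,"dy": -0.0396,"rz": -0.94,"claw": 1}
    - {"dx": 0.0104,"dy": -0.0396,"rz": -0.94,"claw": 1}
    - {"dx": 0.0104,"dy": -0.0396,"rz": -0.94,"claw": 1}
    - {"dx": 0.0104,"dy": -0.0396,"rz": -0.94,"claw": 1}
    - {"dx": 0.0104,"dy": -0.0396,"rz": -0.94,"claw": 1}
    - {"dx": 0.0104,"dy": -0.0396,"rz": -0.94,"claw": 1}
    - {"dx": 0.0104,"dy": -0.0396,"rz": -0.94,"claw": 1}
    - {"dx": 0.0104,"dy": -0.0396,"rz": -0.94,"claw": 1}

```text
invalid input
```

Emit:
move_arm:
  commands:
    - {"dz": 0}
    - {"dz": 0}
    - {"dz": 0}

```text
invalid input
```

```bash
cat >> h.py <<'E'
from scipy.spatial.transform import Rotation as Ro
def st(p=True):
    s=manip.state();R=Ro.from_quat(np.roll(s['orientation'],-1)).as_matrix()
    if p:print('t',round(s['clock'],2),'p',s['tool_pos'].round(4),'yaw(y)',np.arctan2(R[1,1],R[0,1]).round(4),'z',R[:,2].round(4),'yz',R[2,1].round(4),'xz',R[2,0].round(4),'F',s['wrist_force'].round(2),'M',s['torque'].round(3),'gap',round(s['finger_gap'],4),'gf',round(s['finger_force'],1))
    return s,R
E
python3 -c "
from h import *
s,R=st();f=optics.grab_frame('wrist');print(f['mtx'],f['T_tool_cam'])
cv2.imwrite('pics/w1.png',f['img'][:,:,::-1])"
```

```text
t 0.1 p [0.2736 0.6164 0.2471] yaw(y) 1.153 z [-9.0e-04 -1.8e-03 -1.0e+00] yz -0.0021 xz 0.0001 F [-0.46  0.56 -0.19] M [-0.092  0.083  0.025] gap 0.085 gf 0.0
[[309.70691629   0.         322.76508371]
 [  0.         309.70691629 200.7015232 ]
 [  0.           0.           1.        ]] [[-1.09801918e-04  9.55011989e-01  2.96567174e-01  7.46850431e-02]
 [ 9.99999967e-01  1.73478778e-04 -1.88397109e-04 -5.83218173e-04]
 [-2.31369609e-04  2.96567144e-01 -9.55011977e-01 -1.25239168e-01]
 [ 0.00000000e+00  0.00000000e+00  0.00000000e+00  1.00000000e+00]]
```

View pics/w1.png

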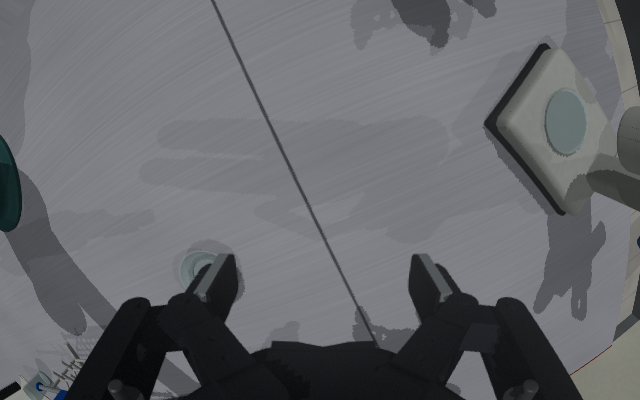

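The moves were refused, so the arm is still at its start pose. The wrist view shows only the bare table and the dish near (205,268). I'll retry with every key given in each row.

Emit:
move_arm:
  commands:
    - {"rx": 0,"ry": 0,"rz": -0.94,"dx": 0.0104,"dy": -0.0396,"dz": 0,"claw": 1}
  force: 40

```text
clock: 0.23
tool_pos: [0.2828, 0.5815, 0.2466]
orientation: [-0.001, 0.246, 0.969, 0.001]
wrist_force: [1.8, -0.5, 1.4]
finger_gap: 0.0849
finger_force: 0.0
```

Emit:
move_arm:
  commands:
    - {"rx": 0,"ry": 0,"rz": -0.94,"dx": 0.0104,"dy": -0.0396,"dz": 0,"claw": 1}
    - {"rx": 0,"ry": 0,"rz": -0.94,"dx": 0.0104,"dy": -0.0396,"dz": 0,"claw": 1}
    - {"rx": 0,"ry": 0,"rz": -0.94,"dx": 0.0104,"dy": -0.0396,"dz": 0,"claw": 1}
    - {"rx": 0,"ry": 0,"rz": -0.94,"dx": 0.0104,"dy": -0.0396,"dz": 0,"claw": 1}
    - {"rx": 0,"ry": 0,"rz": -0.94,"dx": 0.0104,"dy": -0.0396,"dz": 0,"claw": 1}
    - {"rx": 0,"ry": 0,"rz": -0.94,"dx": 0.0104,"dy": -0.0396,"dz": 0,"claw": 1}
    - {"rx": 0,"ry": 0,"rz": -0.94,"dx": 0.0104,"dy": -0.0396,"dz": 0,"claw": 1}
    - {"rx": 0,"ry": 0,"rz": -0.94,"dx": 0.0104,"dy": -0.0396,"dz": 0,"claw": 1}

```text
clock: 0.9
tool_pos: [0.3672, 0.2586, 0.2481]
orientation: [0.0, 0.548, 0.837, -0.0]
wrist_force: [0.2, -0.4, 0.3]
finger_gap: 0.0854
finger_force: 0.0
```

Emit:
move_arm:
  commands:
    - {"rx": 0,"ry": 0,"rz": -0.94,"dx": 0.0104,"dy": -0.0396,"dz": 0,"claw": 1}
    - {"rx": 0,"ry": 0,"rz": -0.94,"dx": 0.0104,"dy": -0.0396,"dz": 0,"claw": 1}
    - {"rx": 0,"ry": 0,"rz": -0.94,"dx": 0.0104,"dy": -0.0396,"dz": 0,"claw": 1}
    - {"rx": 0,"ry": 0,"rz": -0.94,"dx": 0.0104,"dy": -0.0396,"dz": 0,"claw": 1}
    - {"rx": 0,"ry": 0,"rz": -0.94,"dx": 0.0104,"dy": -0.0396,"dz": 0,"claw": 1}
    - {"rx": 0,"ry": 0,"rz": -0.94,"dx": 0.0104,"dy": -0.0396,"dz": 0,"claw": 1}
    - {"rx": 0,"ry": 0,"rz": -0.94,"dx": 0.0104,"dy": -0.0396,"dz": 0,"claw": 1}
    - {"rx": 0,"ry": 0,"rz": 0,"dx": 0,"dy": 0,"dz": 0,"claw": 1}

```text
clock: 1.57
tool_pos: [0.4414, -0.0231, 0.2485]
orientation: [0.002, 0.764, 0.645, -0.001]
wrist_force: [-0.1, -0.2, 0.2]
finger_gap: 0.0856
finger_force: 0.0
```

Emit:
move_arm:
  commands:
    - {"rx": 0,"ry": 0,"rz": 0,"dx": 0,"dy": 0,"dz": 0,"claw": 1}
    - {"rx": 0,"ry": 0,"rz": 0,"dx": 0,"dy": 0,"dz": 0,"claw": 1}
    - {"rx": 0,"ry": 0,"rz": 0,"dx": 0,"dy": 0,"dz": 0,"claw": 1}

```text
clock: 1.82
tool_pos: [0.4398, -0.0156, 0.248]
orientation: [-0.0, 0.761, 0.649, -0.0]
wrist_force: [0.6, -0.7, -0.5]
finger_gap: 0.0852
finger_force: 0.0
```

```bash
python3 -c "
from h import *
s,R=st();f=optics.grab_frame('wrist')
np.savez('pics/w2.npz',img=f['img'],mtx=f['mtx'],T=f['T_tool_cam'],p=s['tool_pos'],R=R)
cv2.imwrite('pics/w2.png',f['img'][:,:,::-1])"
```

```text
t 1.82 p [ 0.4398 -0.0156  0.248 ] yaw(y) -0.1577 z [-7.e-04  6.e-04 -1.e+00] yz -0.0008 xz 0.0005 F [ 0.63 -0.67 -0.5 ] M [ 0.012  0.027 -0.011] gap 0.0852 gf 0.0
```

View pics/w2.png

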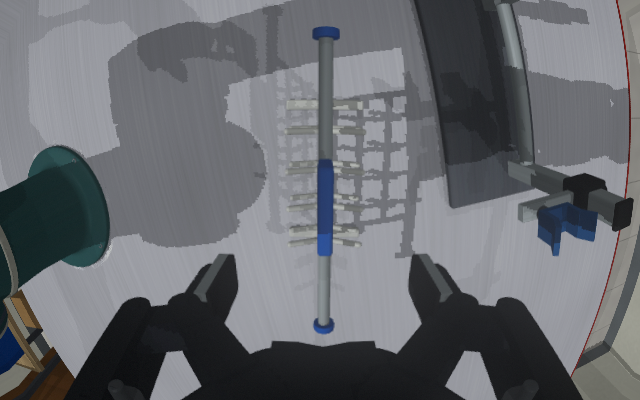

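The wrist view shows the bar vertical, with caps at (326,33) and (324,326) and the tab midway between the fingers. I'll check where the tab sits along the bar, then descend.

```bash
cat >> h.py <<'E'
def wray(T,K,p,R,u,v):
    x=(u-K[0,2]);y=(v-K[1,2]);r=np.hypot(x,y);th=r/K[0,0]
    d=np.array([np.sin(th)*x/r,-np.sin(th)*y/r,-np.cos(th)])
    return p+R@T[:3,3],R@T[:3,:3]@d
def wz(T,K,p,R,u,v,z):
    c,d=wray(T,K,p,R,u,v);return c+d*(z-c[2])/d[2]
E
python3 -c "
from h import *
w=np.load('pics/w2.npz');a=(w['T'],w['mtx'],w['p'],w['R'])
A=wz(*a,326,33,.12);B=wz(*a,324,326,.12);print(A,B,(A+B)/2,np.linalg.norm(A-B))
m=cv2.inRange(cv2.cvtColor(w['img'],cv2.COLOR_RGB2HSV),(98,100,40),(128,255,255))
k,l,s,c=cv2.connectedComponentsWithStats(m)
for i in range(1,k):
  if s[i,4]>60:print(s[i],c[i],wz(*a,*c[i],.16))
"
```

```text
[0.46473811 0.11930589 0.12      ] [ 0.41976946 -0.15494303  0.12      ] [ 0.44225379 -0.01781857  0.12      ] 0.2779112272582599
[313  26  27  14 283] [325.67844523  32.27561837] [0.46274191 0.11024051 0.16      ]
[ 317  159   17   97 1443] [324.90990991 206.94248094] [ 0.44288146 -0.01193196  0.16      ]
[ 538  203   60   53 1793] [566.86670385 223.91243726] [ 0.6671722  -0.06603236  0.16      ]
[314 319  20  15 181] [323.09944751 327.12707182] [ 0.4240131  -0.12245243  0.16      ]
[  0 327  24  48 677] [  8.68537666 350.94534712] [-0.18447542 -0.20567374  0.16      ]
```

Emit:
move_arm:
  commands:
    - {"rx": 0,"ry": 0,"rz": 0,"dx": 0.001,"dy": 0,"dz": -0.02,"claw": 1}
    - {"rx": 0,"ry": 0,"rz": 0,"dx": 0,"dy": 0,"dz": -0.025,"claw": 1}
    - {"rx": 0,"ry": 0,"rz": 0,"dx": 0,"dy": 0,"dz": -0.025,"claw": 1}
    - {"rx": 0,"ry": 0,"rz": 0,"dx": 0,"dy": 0,"dz": -0.02,"claw": 1}
    - {"rx": 0,"ry": 0,"rz": 0,"dx": 0,"dy": 0,"dz": -0.009,"claw": 1}
    - {"rx": 0,"ry": 0,"rz": 0,"dx": 0,"dy": 0,"dz": 0,"claw": 1}
    - {"rx": 0,"ry": 0,"rz": 0,"dx": 0,"dy": 0,"dz": 0,"claw": 1}
    - {"rx": 0,"ry": 0,"rz": 0,"dx": 0,"dy": 0,"dz": 0,"claw": 1}

```text
clock: 2.53
tool_pos: [0.4424, -0.0162, 0.1508]
orientation: [0.001, 0.761, 0.649, 0.001]
wrist_force: [-0.1, 0.1, 1.0]
finger_gap: 0.0854
finger_force: 0.0
```

Emit:
move_arm:
  commands:
    - {"rx": 0,"ry": 0,"rz": 0,"dx": 0,"dy": 0,"dz": -0.002,"claw": 0.3}
    - {"rx": 0,"ry": 0,"rz": 0,"dx": 0,"dy": 0,"dz": 0,"claw": -0.3}
    - {"rx": 0,"ry": 0,"rz": 0,"dx": 0,"dy": 0,"dz": 0,"claw": -1}
    - {"rx": 0,"ry": 0,"rz": 0,"dx": 0,"dy": 0,"dz": 0,"claw": -1}
    - {"rx": 0,"ry": 0,"rz": 0,"dx": 0,"dy": 0,"dz": 0,"claw": -1}
    - {"rx": 0,"ry": 0,"rz": 0,"dx": 0,"dy": 0,"dz": 0,"claw": -1}
  force: 40

```text
clock: 3.03
tool_pos: [0.4413, -0.0168, 0.1474]
orientation: [0.0, 0.761, 0.648, 0.0]
wrist_force: [-0.4, 0.6, 1.1]
finger_gap: 0.0121
finger_force: 2.3
```

Emit:
move_arm:
  commands:
    - {"rx": 0,"ry": 0,"rz": 0,"dx": 0,"dy": 0,"dz": 0,"claw": -1}
    - {"rx": 0,"ry": 0,"rz": 0,"dx": 0,"dy": 0,"dz": 0,"claw": -1}
    - {"rx": 0,"ry": 0,"rz": 0,"dx": 0,"dy": 0,"dz": 0,"claw": -1}
    - {"rx": 0,"ry": 0,"rz": 0,"dx": 0,"dy": 0,"dz": 0,"claw": -1}

```text
clock: 3.37
tool_pos: [0.4413, -0.0167, 0.1475]
orientation: [0.0, 0.761, 0.649, -0.0]
wrist_force: [-2.4, -0.5, 2.9]
finger_gap: 0.0113
finger_force: 40.0
```

```bash
python3 -c "
from h import *
st()"
```

```text
t 3.37 p [ 0.4413 -0.0167  0.1475] yaw(y) -0.1594 z [-1.e-04 -1.e-04 -1.e+00] yz -0.0001 xz -0.0001 F [-2.39 -0.53  2.86] M [-0.068  0.201  0.07 ] gap 0.0113 gf 40.0
```

Emit:
move_arm:
  commands:
    - {"rx": 0,"ry": 0,"rz": 0,"dx": 0,"dy": 0,"dz": 0.008,"claw": -1}
    - {"rx": 0,"ry": 0,"rz": 0,"dx": 0,"dy": 0,"dz": 0.018,"claw": -1}
    - {"rx": 0,"ry": 0,"rz": 0,"dx": 0,"dy": 0,"dz": 0.025,"claw": -1}
    - {"rx": 0,"ry": 0,"rz": 0,"dx": 0,"dy": 0,"dz": 0.025,"claw": -1}
    - {"rx": 0,"ry": 0,"rz": 0,"dx": 0,"dy": 0,"dz": 0.025,"claw": -1}
    - {"rx": 0,"ry": 0,"rz": 0,"dx": 0,"dy": 0,"dz": 0.014,"claw": -1}
    - {"rx": 0,"ry": 0,"rz": 0,"dx": 0,"dy": 0,"dz": 0,"claw": -1}
    - {"rx": 0,"ry": 0,"rz": 0,"dx": 0,"dy": 0,"dz": 0,"claw": -1}

```text
clock: 4.03
tool_pos: [0.4413, -0.0166, 0.2623]
orientation: [0.0, 0.761, 0.649, 0.0]
wrist_force: [0.0, -0.5, -4.8]
finger_gap: 0.0119
finger_force: 39.3
```

Emit:
move_arm:
  commands:
    - {"rx": 0,"ry": 0,"rz": 0,"dx": 0,"dy": 0,"dz": 0,"claw": -1}
    - {"rx": 0,"ry": 0,"rz": 0,"dx": 0,"dy": 0,"dz": 0,"claw": -1}
    - {"rx": 0,"ry": 0,"rz": 0,"dx": 0,"dy": 0,"dz": 0,"claw": -1}

```text
clock: 4.28
tool_pos: [0.4401, -0.0165, 0.2603]
orientation: [-0.001, 0.761, 0.649, -0.001]
wrist_force: [0.1, 0.7, -5.6]
finger_gap: 0.0114
finger_force: 39.3
```

```bash
cat >> h.py <<'E'
def avg(n=8):
    a=[]
    for i in range(n):
        s=manip.state();a.append(np.r_[s['wrist_force'],s['torque']]);f=optics.grab_frame('top')
    a=np.array(a);print('avgF',a.mean(0).round(3),'sd',a.std(0).round(3));return a.mean(0)
E
python3 -c "
from h import *
st();avg(12);st()"
```

```text
t 4.28 p [ 0.4401 -0.0165  0.2603] yaw(y) -0.1595 z [-3.7e-03  4.0e-04 -1.0e+00] yz -0.0037 xz -0.0002 F [ 0.1   0.73 -5.61] M [ 0.029  0.056 -0.063] gap 0.0114 gf 39.3
avgF [-1.340e-01  9.600e-02 -4.474e+00  0.000e+00  9.000e-03 -2.000e-03] sd [0.598 0.528 0.697 0.03  0.037 0.036]
t 4.88 p [ 0.4413 -0.0167  0.2624] yaw(y) -0.1595 z [ 2.e-04 -0.e+00 -1.e+00] yz 0.0002 xz -0.0 F [-0.15 -0.4  -4.34] M [-0.012 -0.064  0.015] gap 0.0112 gf 39.3
```

Emit:
move_arm:
  commands:
    - {"rx": 0,"ry": 0,"rz": 0.25,"dx": 0.009,"dy": 0.0072,"dz": 0,"claw": -1}
    - {"rx": 0,"ry": 0,"rz": 0.5,"dx": 0.017,"dy": 0.0146,"dz": 0,"claw": -1}
    - {"rx": 0,"ry": 0,"rz": 0.5,"dx": 0.017,"dy": 0.0146,"dz": 0,"claw": -1}
    - {"rx": 0,"ry": 0,"rz": 0.5,"dx": 0.017,"dy": 0.0146,"dz": 0,"claw": -1}
    - {"rx": 0,"ry": 0,"rz": 0.5,"dx": 0.017,"dy": 0.0146,"dz": 0,"claw": -1}
    - {"rx": 0,"ry": 0,"rz": 0.3,"dx": 0.009,"dy": 0.0076,"dz": 0,"claw": -1}
    - {"rx": 0,"ry": 0,"rz": 0,"dx": 0,"dy": 0,"dz": 0,"claw": -1}
    - {"rx": 0,"ry": 0,"rz": 0,"dx": 0,"dy": 0,"dz": 0,"claw": -1}

```text
clock: 5.55
tool_pos: [0.5273, 0.0569, 0.2619]
orientation: [-0.0, 0.684, 0.729, -0.001]
wrist_force: [-0.5, 0.1, -4.7]
finger_gap: 0.0115
finger_force: 39.5
```

```bash
python3 -c "
from h import *
s,R=st();f=optics.grab_frame('wrist')
np.savez('pics/w3.npz',img=f['img'],mtx=f['mtx'],T=f['T_tool_cam'],p=s['tool_pos'],R=R)
cv2.imwrite('pics/w3.png',f['img'][:,:,::-1])
a=(f['T_tool_cam'],f['mtx'],s['tool_pos'],R)
m=cv2.inRange(cv2.cvtColor(f['img'],cv2.COLOR_RGB2HSV),(98,100,40),(128,255,255))
k,l,q,c=cv2.connectedComponentsWithStats(m)
for i in range(1,k):
  if q[i,4]>60:print(q[i],c[i],wz(*a,*c[i],.235))
st()
"
```

```text
t 5.55 p [0.5273 0.0569 0.2619] yaw(y) 0.0639 z [-1.4e-03 -5.0e-04 -1.0e+00] yz -0.0015 xz -0.0004 F [-0.49  0.05 -4.66] M [-0.062 -0.025  0.009] gap 0.0115 gf 39.5
[ 435   43   71   45 2370] [469.87046414  68.66540084] [0.59769295 0.160752   0.235     ]
[ 308  191   30  156 4143] [322.85807386 267.31257543] [0.52887401 0.04542519 0.235     ]
[418 324  17  16 125] [425.632 331.856] [ 0.60070633 -0.00263195  0.235     ]
t 5.6 p [0.5268 0.0564 0.2618] yaw(y) 0.0632 z [-1.6e-03 -6.0e-04 -1.0e+00] yz -0.0017 xz -0.0005 F [ 0.37 -0.   -4.87] M [ 0.028  0.08  -0.018] gap 0.0113 gf 39.5
```

View pics/w3.png

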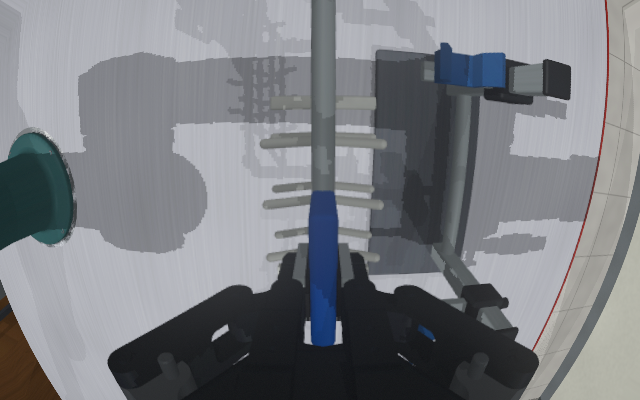

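The wrist view shows the +y cup at (437–505, 43–88) beside the base plate, with the tab held between the pads. I'll check that cup against the earlier estimate. Then a top view after insertion will give the bar's position relative to the cups.

```bash
python3 -c "
from h import *
w=np.load('pics/w3.npz');a=(w['T'],w['mtx'],w['p'],w['R'])
for u,v in((436,65),(505,70)):print(wz(*a,u,v,.195).round(4))
t=dict(np.load('pics/top0.npz'));f=optics.grab_frame('top')
h=cv2.cvtColor(f['img'],cv2.COLOR_RGB2HSV);m=cv2.inRange(h,(98,100,35),(128,255,255))
k,l,q,c=cv2.connectedComponentsWithStats(m)
for i in range(1,k):
  if q[i,4]>8 and 235<c[i][0]<400 and c[i][1]>110:print(q[i],c[i].round(1),onz(f,*c[i],.235).round(4))
"
```

```text
[0.5928 0.1664 0.195 ]
[0.6452 0.1733 0.195 ]
[336 141  10  18 132] [339.8 148.8] [ 0.6262 -0.0448  0.235 ]
[353 182   3   8  17] [354.2 185.4] [ 0.5351 -0.0811  0.235 ]
[240 187   3   7  11] [241.2 189.9] [0.5189 0.1949 0.235 ]
```

Emit:
move_arm:
  commands:
    - {"rx": 0,"ry": 0,"rz": 0,"dx": 0.008,"dy": 0.0004,"dz": 0,"claw": -1}
    - {"rx": 0,"ry": 0,"rz": 0,"dx": 0.016,"dy": 0.0008,"dz": 0,"claw": -1}
    - {"rx": 0,"ry": 0,"rz": 0,"dx": 0.019,"dy": 0.0009,"dz": 0,"claw": -1}
    - {"rx": 0,"ry": 0,"rz": 0,"dx": 0.019,"dy": 0.0009,"dz": 0,"claw": -1}
    - {"rx": 0,"ry": 0,"rz": 0,"dx": 0.019,"dy": 0.001,"dz": 0,"claw": -1}
    - {"rx": -0.25,"ry": 0,"rz": 0,"dx": 0.012,"dy": 0.001,"dz": 0,"claw": -1}
    - {"rx": -0.25,"ry": 0,"rz": 0,"dx": 0.0065,"dy": 0,"dz": 0,"claw": -1}
    - {"rx": 0,"ry": 0,"rz": 0,"dx": 0,"dy": 0,"dz": 0,"claw": -1}

```text
clock: 6.32
tool_pos: [0.6279, 0.0615, 0.262]
orientation: [0.015, 0.684, 0.729, -0.016]
wrist_force: [-0.5, -0.5, -4.3]
finger_gap: 0.0114
finger_force: 39.6
```

Emit:
move_arm:
  commands:
    - {"rx": 0,"ry": 0,"rz": 0,"dx": 0,"dy": 0,"dz": -0.005,"claw": -1}
    - {"rx": 0,"ry": 0,"rz": 0,"dx": 0,"dy": 0,"dz": -0.005,"claw": -1}
    - {"rx": 0,"ry": 0,"rz": 0,"dx": 0,"dy": 0,"dz": 0,"claw": -1}

```text
clock: 6.57
tool_pos: [0.625, 0.0613, 0.2504]
orientation: [0.014, 0.684, 0.729, -0.017]
wrist_force: [0.0, 0.2, -4.5]
finger_gap: 0.0114
finger_force: 39.6
```

```bash
python3 -c "
from h import *
s,R=st()
for n in('top','scene'):
  f=optics.grab_frame(n)
  np.savez(f'pics/{n}4.npz',**{k:np.array(v) for k,v in f.items()})
  if n=='top':
    h=cv2.cvtColor(f['img'],cv2.COLOR_RGB2HSV);m=cv2.inRange(h,(98,100,35),(128,255,255))
    k,l,q,c=cv2.connectedComponentsWithStats(m)
    for i in range(1,k):
      if q[i,4]>5 and 225<c[i][0]<400 and c[i][1]>100:print(q[i],c[i].round(1),onz(f,*c[i],.225).round(4))
    a=np.clip(cv2.resize(f['img'][100:200,230:370],(800,572),interpolation=cv2.INTER_CUBIC)*1.5,0,255).astype(np.uint8)
  else:a=cv2.resize(f['img'][130:265,270:450],(800,600),interpolation=cv2.INTER_CUBIC)
  cv2.imwrite(f'pics/{n}4.png',a[:,:,::-1])
avg(8)
"
```

```text
t 6.57 p [0.625  0.0613 0.2504] yaw(y) 0.0628 z [-0.0033 -0.0436 -0.999 ] yz -0.006 xz -0.0433 F [ 0.04  0.17 -4.46] M [0.028 0.031 0.013] gap 0.0114 gf 39.6
[341 141   3   4   8] [341.9 142.8] [ 0.6441 -0.0503  0.225 ]
[303 144   6   7  24] [305.7 147.4] [0.6303 0.04   0.225 ]
[352 144   3   7  18] [352.8 147.1] [ 0.6335 -0.0779  0.225 ]
[241 150   3   6  13] [242.2 152. ] [0.6155 0.1976 0.225 ]
[336 151   8   4  15] [339.3 152.5] [ 0.619  -0.0441  0.225 ]
[336 156  10   3  21] [340.5 157.4] [ 0.6066 -0.0472  0.225 ]
avgF [ 0.262  0.178 -4.224  0.048 -0.007 -0.01 ] sd [0.327 0.595 0.471 0.038 0.049 0.038]
```

View pics/scene4.png

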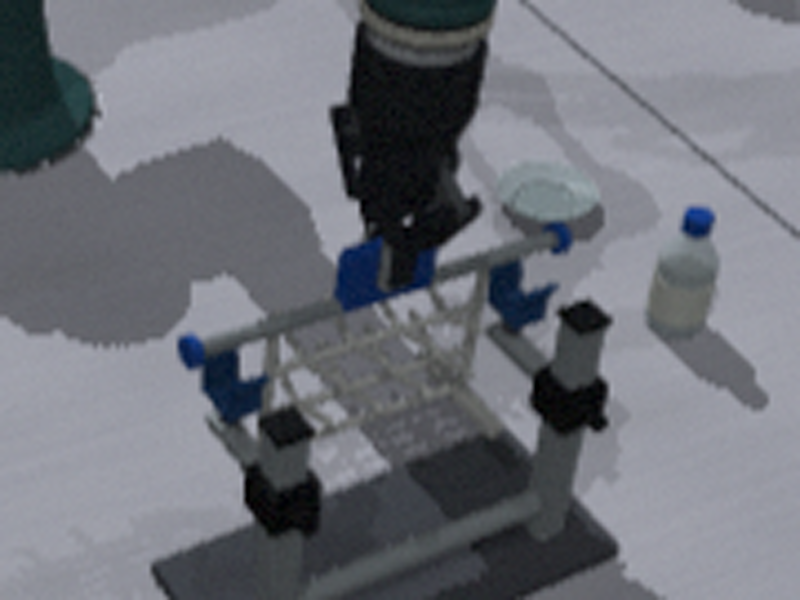

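The scene view shows the bar over both cups and the frame between the posts. The top view puts the caps' midpoint about 1 mm from the cups' midpoint. Now I'll lower it in stages.

Emit:
move_arm:
  commands:
    - {"rx": 0,"ry": 0,"rz": 0,"dx": 0,"dy": 0,"dz": -0.006,"claw": -1}
    - {"rx": 0,"ry": 0,"rz": 0,"dx": 0,"dy": 0,"dz": -0.006,"claw": -1}
    - {"rx": 0,"ry": 0,"rz": 0,"dx": 0.0005,"dy": 0.0005,"dz": -0.006,"claw": -1}
    - {"rx": 0,"ry": 0,"rz": 0,"dx": 0,"dy": 0,"dz": -0.006,"claw": -1}
    - {"rx": 0,"ry": 0,"rz": 0,"dx": 0,"dy": 0,"dz": -0.004,"claw": -1}
    - {"rx": 0,"ry": 0,"rz": 0,"dx": 0,"dy": 0,"dz": 0,"claw": -1}
    - {"rx": 0,"ry": 0,"rz": 0,"dx": 0,"dy": 0,"dz": 0,"claw": -1}
    - {"rx": 0,"ry": 0,"rz": 0,"dx": 0,"dy": 0,"dz": 0,"claw": -1}

```text
clock: 7.73
tool_pos: [0.6275, 0.062, 0.2244]
orientation: [0.015, 0.684, 0.729, -0.016]
wrist_force: [0.2, -0.2, -4.1]
finger_gap: 0.0116
finger_force: 39.6
```

```bash
python3 -c "
from h import *
st();avg(6);st()
"
```

```text
t 7.73 p [0.6275 0.062  0.2244] yaw(y) 0.063 z [ 3.00e-04 -4.36e-02 -9.99e-01] yz -0.0025 xz -0.0436 F [ 0.16 -0.23 -4.09] M [ 0.064 -0.026 -0.028] gap 0.0116 gf 39.6
avgF [ 0.102 -0.307 -3.898  0.046 -0.011 -0.   ] sd [0.213 0.496 0.175 0.021 0.018 0.025]
t 8.03 p [0.6275 0.062  0.2247] yaw(y) 0.063 z [ 7.000e-04 -4.360e-02 -9.991e-01] yz -0.002 xz -0.0435 F [-0.31 -0.55 -5.57] M [0.018 0.004 0.008] gap 0.0115 gf 39.6
```

Emit:
move_arm:
  commands:
    - {"rx": 0,"ry": 0,"rz": 0,"dx": -0.0005,"dy": 0,"dz": -0.002,"claw": -1}
    - {"rx": 0,"ry": 0,"rz": 0,"dx": 0,"dy": 0,"dz": -0.002,"claw": -1}
    - {"rx": 0,"ry": 0,"rz": 0,"dx": 0,"dy": 0,"dz": -0.002,"claw": -1}
    - {"rx": 0,"ry": 0,"rz": 0,"dx": 0,"dy": 0,"dz": 0,"claw": -1}
    - {"rx": 0,"ry": 0,"rz": 0,"dx": 0,"dy": 0,"dz": 0,"claw": -1}

```text
clock: 8.45
tool_pos: [0.6265, 0.062, 0.2178]
orientation: [0.015, 0.684, 0.729, -0.016]
wrist_force: [-0.3, -1.0, -5.1]
finger_gap: 0.0115
finger_force: 39.6
```

```bash
python3 -c "
from h import *
avg(6);st()
"
```

```text
avgF [-0.138 -0.152 -4.499  0.083 -0.022  0.021] sd [0.547 0.51  0.465 0.03  0.028 0.015]
t 8.75 p [0.6269 0.062  0.2184] yaw(y) 0.0629 z [ 2.000e-04 -4.360e-02 -9.991e-01] yz -0.0025 xz -0.0435 F [-0.89  0.05 -4.78] M [ 0.036 -0.052  0.005] gap 0.0114 gf 39.6
```

Emit:
move_arm:
  commands:
    - {"rx": 0,"ry": 0,"rz": 0,"dx": 0,"dy": 0,"dz": -0.001,"claw": -1}
    - {"rx": 0,"ry": 0,"rz": 0,"dx": 0,"dy": 0,"dz": -0.001,"claw": -1}
    - {"rx": 0,"ry": 0,"rz": 0,"dx": 0,"dy": 0,"dz": 0,"claw": -1}
    - {"rx": 0,"ry": 0,"rz": 0,"dx": 0,"dy": 0,"dz": 0,"claw": -1}

```text
clock: 9.08
tool_pos: [0.6266, 0.062, 0.2161]
orientation: [0.015, 0.684, 0.729, -0.016]
wrist_force: [0.2, 0.7, -3.9]
finger_gap: 0.0114
finger_force: 39.6
```

```bash
python3 -c "
from h import *
avg(6);st()
"
```

```text
avgF [-0.211  0.518 -4.192  0.054  0.013 -0.012] sd [0.222 0.438 0.294 0.021 0.025 0.018]
t 9.38 p [0.6268 0.062  0.2163] yaw(y) 0.0629 z [ 0.     -0.0436 -0.999 ] yz -0.0027 xz -0.0435 F [ 0.26 -0.33 -4.2 ] M [ 0.083 -0.067  0.009] gap 0.0116 gf 39.6
```

No contact yet at 0.2163. I'll go on in 1.5 mm steps.

Emit:
move_arm:
  commands:
    - {"rx": 0,"ry": 0,"rz": 0,"dx": 0,"dy": 0,"dz": -0.0015,"claw": -1}
    - {"rx": 0,"ry": 0,"rz": 0,"dx": 0,"dy": 0,"dz": 0,"claw": -1}
    - {"rx": 0,"ry": 0,"rz": 0,"dx": 0,"dy": 0,"dz": 0,"claw": -1}

```text
clock: 9.63
tool_pos: [0.6266, 0.062, 0.2146]
orientation: [0.015, 0.684, 0.729, -0.016]
wrist_force: [-0.5, 0.6, -4.1]
finger_gap: 0.0116
finger_force: 39.6
```

```bash
python3 -c "
from h import *
avg(6);st()
"
```

```text
avgF [-0.02  -0.254 -4.49   0.072 -0.029  0.013] sd [0.333 0.617 0.452 0.028 0.029 0.03 ]
t 9.93 p [0.6268 0.0621 0.2148] yaw(y) 0.063 z [ 1.00e-04 -4.36e-02 -9.99e-01] yz -0.0027 xz -0.0435 F [-0.4  -1.04 -4.76] M [ 0.098 -0.011 -0.004] gap 0.0117 gf 39.6
```

Emit:
move_arm:
  commands:
    - {"rx": 0,"ry": 0,"rz": 0,"dx": 0,"dy": 0,"dz": -0.0015,"claw": -1}
    - {"rx": 0,"ry": 0,"rz": 0,"dx": 0,"dy": 0,"dz": 0,"claw": -1}
    - {"rx": 0,"ry": 0,"rz": 0,"dx": 0,"dy": 0,"dz": 0,"claw": -1}

```text
clock: 10.18
tool_pos: [0.6266, 0.062, 0.2131]
orientation: [0.015, 0.684, 0.729, -0.016]
wrist_force: [0.6, 0.2, -4.7]
finger_gap: 0.0112
finger_force: 39.6
```

```bash
python3 -c "
from h import *
avg(6);st()
"
```

```text
avgF [-0.026  0.097 -4.498  0.047  0.007 -0.015] sd [0.455 0.502 0.196 0.019 0.04  0.021]
t 10.48 p [0.6268 0.062  0.2133] yaw(y) 0.063 z [ 1.00e-04 -4.36e-02 -9.99e-01] yz -0.0027 xz -0.0435 F [-0.68 -0.71 -4.13] M [ 0.067  0.03  -0.011] gap 0.0114 gf 39.6
```

Emit:
move_arm:
  commands:
    - {"rx": 0,"ry": 0,"rz": 0,"dx": 0,"dy": 0,"dz": -0.0015,"claw": -1}
    - {"rx": 0,"ry": 0,"rz": 0,"dx": 0,"dy": 0,"dz": 0,"claw": -1}
    - {"rx": 0,"ry": 0,"rz": 0,"dx": 0,"dy": 0,"dz": 0,"claw": -1}

```text
clock: 10.73
tool_pos: [0.6267, 0.062, 0.2116]
orientation: [0.015, 0.684, 0.729, -0.016]
wrist_force: [-0.3, 0.2, -3.6]
finger_gap: 0.0117
finger_force: 39.6
```

```bash
python3 -c "
from h import *
avg(6);st()
"
```

```text
avgF [ 2.500e-02 -2.800e-01 -4.143e+00  5.700e-02  1.800e-02 -4.000e-03] sd [0.415 0.424 0.37  0.021 0.036 0.041]
t 11.03 p [0.6268 0.062  0.2118] yaw(y) 0.063 z [ 0.     -0.0436 -0.999 ] yz -0.0027 xz -0.0435 F [ 0.1  -0.51 -4.86] M [0.044 0.003 0.013] gap 0.0111 gf 39.6
```

Emit:
move_arm:
  commands:
    - {"rx": 0,"ry": 0,"rz": 0,"dx": 0,"dy": 0,"dz": -0.0015,"claw": -1}
    - {"rx": 0,"ry": 0,"rz": 0,"dx": 0,"dy": 0,"dz": 0,"claw": -1}
    - {"rx": 0,"ry": 0,"rz": 0,"dx": 0,"dy": 0,"dz": 0,"claw": -1}

```text
clock: 11.28
tool_pos: [0.627, 0.0621, 0.2106]
orientation: [0.015, 0.684, 0.729, -0.016]
wrist_force: [-0.5, 0.5, -2.3]
finger_gap: 0.0114
finger_force: 39.8
```

```bash
python3 -c "
from h import *
avg(6);st()
"
```

```text
avgF [-0.103  0.486 -2.717  0.005 -0.03   0.012] sd [0.425 0.447 0.556 0.021 0.019 0.025]
t 11.58 p [0.6269 0.0621 0.2105] yaw(y) 0.0631 z [ 4.00e-04 -4.36e-02 -9.99e-01] yz -0.0023 xz -0.0435 F [-0.01 -0.8  -2.72] M [-0.026 -0.033 -0.015] gap 0.0113 gf 39.8
```

Both cups are carrying load: about 1.7 N in all, slightly more on the −y side. I'll lower a little more.

Emit:
move_arm:
  commands:
    - {"rx": 0,"ry": 0,"rz": 0,"dx": 0,"dy": 0,"dz": -0.0006,"claw": -1}
    - {"rx": 0,"ry": 0,"rz": 0,"dx": 0,"dy": 0,"dz": 0,"claw": -1}
    - {"rx": 0,"ry": 0,"rz": 0,"dx": 0,"dy": 0,"dz": 0,"claw": -1}

```text
clock: 11.83
tool_pos: [0.627, 0.0621, 0.2099]
orientation: [0.015, 0.684, 0.729, -0.016]
wrist_force: [-0.5, 0.9, -1.5]
finger_gap: 0.0115
finger_force: 39.9
```

```bash
python3 -c "
from h import *
avg(10);st()
"
```

```text
avgF [ 0.234  0.744 -1.768 -0.012 -0.076  0.027] sd [0.4   0.336 0.463 0.034 0.034 0.033]
t 12.33 p [0.6269 0.0621 0.2098] yaw(y) 0.063 z [ 4.000e-04 -4.350e-02 -9.991e-01] yz -0.0023 xz -0.0435 F [ 0.36  1.09 -1.64] M [ 0.001 -0.101 -0.013] gap 0.0115 gf 40.0
```

Emit:
move_arm:
  commands:
    - {"rx": 0,"ry": 0,"rz": 0,"dx": 0,"dy": 0,"dz": -0.0007,"claw": -1}
    - {"rx": 0,"ry": 0,"rz": 0,"dx": 0,"dy": 0,"dz": 0,"claw": -1}
    - {"rx": 0,"ry": 0,"rz": 0,"dx": 0,"dy": 0,"dz": 0,"claw": -1}

```text
clock: 12.58
tool_pos: [0.627, 0.0621, 0.2094]
orientation: [0.015, 0.684, 0.729, -0.016]
wrist_force: [-0.2, 0.9, 1.0]
finger_gap: 0.0113
finger_force: 40.3
```

```bash
python3 -c "
from h import *
avg(12);st()
"
```

```text
avgF [ 0.08   1.04   0.999  0.013 -0.033  0.019] sd [0.377 0.725 0.471 0.03  0.03  0.033]
t 13.18 p [0.6269 0.0621 0.2092] yaw(y) 0.063 z [ 4.000e-04 -4.360e-02 -9.991e-01] yz -0.0023 xz -0.0435 F [1.06 1.54 1.19] M [ 0.054 -0.125  0.025] gap 0.0114 gf 40.4
```

Both cups now carry about 2.7 N each with almost no net moment, held for over 0.6 s. Letting go.

Emit:
move_arm:
  commands:
    - {"rx": 0,"ry": 0,"rz": 0,"dx": 0,"dy": 0,"dz": 0.0002,"claw": -1}
    - {"rx": 0,"ry": 0,"rz": 0,"dx": 0,"dy": 0,"dz": 0,"claw": -0.6}
    - {"rx": 0,"ry": 0,"rz": 0,"dx": 0,"dy": 0,"dz": 0,"claw": -0.3}
    - {"rx": 0,"ry": 0,"rz": 0,"dx": 0,"dy": 0,"dz": 0,"claw": 0}
    - {"rx": 0,"ry": 0,"rz": 0,"dx": 0,"dy": 0,"dz": 0,"claw": 0.3}
    - {"rx": 0,"ry": 0,"rz": 0,"dx": 0,"dy": 0,"dz": 0,"claw": 0.3}
    - {"rx": 0,"ry": 0,"rz": 0,"dx": 0,"dy": 0,"dz": 0,"claw": 0.3}
    - {"rx": 0,"ry": 0,"rz": 0,"dx": 0,"dy": 0,"dz": 0,"claw": 0.3}

```text
clock: 13.85
tool_pos: [0.6267, 0.062, 0.2091]
orientation: [0.015, 0.684, 0.729, -0.016]
wrist_force: [-1.0, 0.1, -0.1]
finger_gap: 0.0558
finger_force: 0.0
```

```bash
python3 -c "
from h import *
st()
f=optics.grab_frame('scene')
a=cv2.resize(f['img'][130:265,270:450],(800,600),interpolation=cv2.INTER_CUBIC)
cv2.imwrite('pics/scene5.png',a[:,:,::-1])
f=optics.grab_frame('top')
h=cv2.cvtColor(f['img'],cv2.COLOR_RGB2HSV);m=cv2.inRange(h,(98,100,35),(128,255,255))
k,l,q,c=cv2.connectedComponentsWithStats(m)
for i in range(1,k):
      if q[i,4]>5 and 225<c[i][0]<400 and c[i][1]>100:print(q[i],c[i].round(1),onz(f,*c[i],.182).round(4))
"
```

```text
t 13.85 p [0.6267 0.062  0.2091] yaw(y) 0.063 z [-2.00e-04 -4.37e-02 -9.99e-01] yz -0.0029 xz -0.0436 F [-0.95  0.06 -0.1 ] M [-0.004 -0.029  0.009] gap 0.0558 gf 0.0
[336 141   9   7  53] [339.8 143.5] [ 0.6527 -0.0476  0.182 ]
[350 146   3   8  20] [351.  149.5] [ 0.6373 -0.0767  0.182 ]
[303 148   5   6  17] [305.8 150.8] [0.6314 0.0404 0.182 ]
[244 153   2   6  11] [244.5 155.3] [0.6166 0.1981 0.182 ]
[336 156  10   3  20] [340.7 157.4] [ 0.616  -0.0502  0.182 ]
```

View pics/scene5.png

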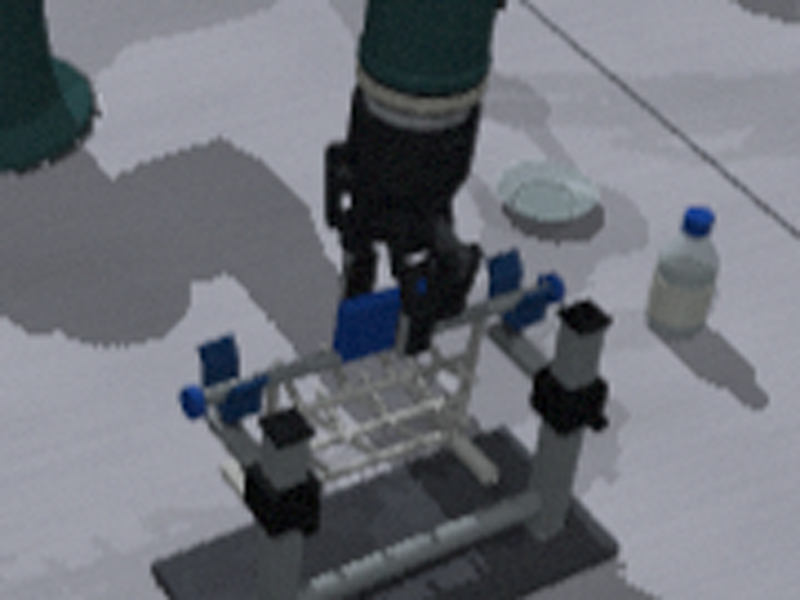

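The rack hangs with its bar between the lips of both cups, and the fingers are open. Now I'll retreat straight up.

Emit:
move_arm:
  commands:
    - {"rx": 0,"ry": 0,"rz": 0,"dx": 0,"dy": 0.0004,"dz": 0.01,"claw": 0.3}
    - {"rx": 0,"ry": 0,"rz": 0,"dx": 0,"dy": 0.0009,"dz": 0.02,"claw": 0.3}
    - {"rx": 0,"ry": 0,"rz": 0,"dx": 0,"dy": 0.0009,"dz": 0.02,"claw": 0.3}
    - {"rx": 0,"ry": 0,"rz": 0,"dx": 0,"dy": 0.0009,"dz": 0.02,"claw": 0.3}
    - {"rx": 0,"ry": 0,"rz": 0,"dx": 0,"dy": 0.0009,"dz": 0.02,"claw": 0.3}
    - {"rx": 0,"ry": 0,"rz": 0,"dx": 0,"dy": 0,"dz": 0,"claw": 0.3}
    - {"rx": 0,"ry": 0,"rz": 0,"dx": 0,"dy": 0,"dz": 0,"claw": 0.3}
    - {"rx": 0,"ry": 0,"rz": 0,"dx": 0,"dy": 0,"dz": 0,"claw": 0.3}

```text
clock: 14.62
tool_pos: [0.6265, 0.0661, 0.2989]
orientation: [0.015, 0.684, 0.729, -0.016]
wrist_force: [-0.3, -0.1, -0.3]
finger_gap: 0.0557
finger_force: 0.0
```

```bash
python3 -c "
from h import *
def caps():
  f=optics.grab_frame('top')
  m=cv2.inRange(cv2.cvtColor(f['img'],cv2.COLOR_RGB2HSV),(98,100,35),(128,255,255))
  k,l,q,c=cv2.connectedComponentsWithStats(m)
  print([(c[i].round(1).tolist(),onz(f,*c[i],.182).round(4).tolist()) for i in range(1,k) if q[i,4]>5 and 225<c[i][0]<400 and c[i][1]>100])
st();caps();caps();st()
print(manip.sign_off())
"
```

```text
t 14.62 p [0.6265 0.0661 0.2989] yaw(y) 0.063 z [-3.00e-04 -4.36e-02 -9.99e-01] yz -0.003 xz -0.0435 F [-0.32 -0.13 -0.3 ] M [-0.037 -0.01   0.038] gap 0.0557 gf 0.0
[([339.9, 143.6], [0.6522, -0.0478, 0.182]), ([284.4, 150.6], [0.6308, 0.0957, 0.182]), ([302.3, 149.6], [0.6344, 0.0494, 0.182]), ([351.0, 149.7], [0.6368, -0.0767, 0.182]), ([340.1, 156.7], [0.6176, -0.0487, 0.182])]
[([339.7, 143.6], [0.6524, -0.0473, 0.182]), ([302.3, 149.7], [0.6343, 0.0495, 0.182]), ([351.0, 149.7], [0.6368, -0.0767, 0.182]), ([284.6, 151.2], [0.6293, 0.0951, 0.182]), ([340.7, 156.8], [0.6175, -0.0502, 0.182]), ([258.3, 158.7], [0.6083, 0.1622, 0.182])]
t 14.72 p [0.6259 0.0659 0.2975] yaw(y) 0.063 z [-0.0027 -0.0438 -0.999 ] yz -0.0054 xz -0.0436 F [ 0.23 -0.49 -0.23] M [-0.022  0.026 -0.001] gap 0.0553 gf 0.0
the job is handed in; nothing more can be done
None
```

The rack is hanging released in both hook cups, each having carried about 2.7 N just before I let go. The arm is clear, the bottle, beaker and dish were never approached, and I handed the job in at 14.7 s; no verdict came back.

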